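# Count to the third gap and push the sanding block home

### The arm

A 7-joint arm with a two-finger parallel gripper is mounted at the origin on the work surface. World frame = base frame: x ahead of the robot, y to its left, z up, the work surface at z = 0. Lengths are in m, angles in rad, forces in N, time in s.
With the tool pointing down it reaches from about 0.425 to 0.925 m from the base axis. Payload 6.8 kg.
Tool frame: the origin (TCP) lies at the centre of the arm's flange, where the gripper is bolted on; the fingertips stand 173 mm ahead of it and the grasp point (between the pads) lies 155 mm ahead of it (finger_overhang is the distance from the TCP to the fingertips, in m); y points along the fingers, z is the direction in which the jaws open and shut, and the axes are right-handed (so a half turn about y gives the same grasp; the last joint's range is limited). The gripper opens to 85 mm and grips with 20 to 120 N. Pads are 22 mm wide; open, the fingers measure 114 mm over their backs; the gripper's body (76 mm by 85 mm) begins 54 mm behind the grasp point. The pads swing forward as they close: fully open they stand 13 mm farther back than shut.
Start: joints at [-0.108, 0.477, 0.022, 1.555, -0.011, 1.109, -0.083], TCP at [0.675, 0, 0.405] pointing down, gripper open.
Joint ranges: [-2.96, 2.96], [-0.34, 2.1], [-1.41, 1.46], [0.24, 2.44], [-1.37, 4.51], [0.17, 1.92], [-2.96, 2.96]. Speed limits (rad/s): [2.39, 2.39, 3.14, 3.14, 3.14, 3.14, 3.14].

### API

Orientations are given as a rotation vector (axis times angle).
In Python, from bench import get_obs, grab_frame, hand_in, finger_overhang gives the robot as it stands. The module is installed in compiled form; this text tells all that it offers.
- The arm moves only by the shell command python3 -m jog 'ROWS' [FORCE]. ROWS is JSON, a list of rows, each a list of 3 entries, a list of its own where there are three numbers: the shift along the tool's x, y, z in cm, then the turn about the tool's y in rad, then the gripper command: -1 is fully open, 1 is shut, values between are in proportion. In form: [[[x, y, z], twist, gripper], ...]. A call has 1 to 10 rows; each row is the pose to reach, as a shift and turn from the pose commanded when the call began, along the tool's axes at that moment; what a row does not reach only later rows make up. A row lasts 1/8 s, in which the tool goes at most 62.5 mm and 10.7 degrees, less where a joint would pass 70% of its speed; a pose out of reach is approached as far as the arm can. A call with a gripper value outside its range is refused whole. The fingers move at their own pace and stop on an object; FORCE is the grip in N (left out, the last holds). Time passes only in rows, so rows that repeat a pose let the fingers close. It gives the time, the measured TCP pose, the force and the opening at its end, in the units of the state.
- get_obs(): the state, without advancing time (a new reading comes with each control period).
- grab_frame(name): name is "scene" or "side" or "wrist"; returns a dict with "image" (400x640x3 uint8, blue, green, red), "fx", "fy", "cx", "cy" (pixels), "distortion" ([k1, k2, p1, p2, k3] as OpenCV has them; the pictures are not rectified), "origin" and "rotation" of the camera in the world. Camera axes: x right, y up, looking along -z (the intrinsics and any distortion apply to the point x, -y, -z); pixel columns grow to the right and rows downward; lengths in m; the calibration is good to about 2 mm. A picture is of the moment at which its call begins. There is no depth.
- hand_in(): hands the job in, once; it reports no verdict.
The state is a dict: "clock": time; "joints": joint angles; "qvel": joint speeds; "tau": joint torques, N m; "tcp_pos": TCP position; "orientation": TCP orientation; "contact_force": force on the tool from outside, world axes, zero at the start; "moment": the same for the moment, N m; "grip_width": finger opening in m.
Only numpy, scipy, OpenCV 4.12 (cv2) and the standard library are available. Lean on these libraries where they do the work, as an engineer would, in place of code of your own. Each camera call takes 0.05 s, during which the arm holds its last target.

### The job

With a fingertip, count along the beaded rail at the back of the divider rack, starting from the end with the tall post: touch the first, then the second, then the third bead, and none beyond. Then push the sanding block lying in front of the rack fully home into that third gap, along the bench, until it stops against the back board. Only touch and push: do not lift or tip the block, and leave everything else where it is.

Things in the scene. Friction and masses are not known exactly. Their poses are not given: they have to be found in the camera images.
- rack: Fixed wooden divider rack. Origin: bench level, mid-rack; x points into the gaps (away from the robot), y left along the row, z up. Seven dividers 12 mm thick, 50 mm high make six gaps 44 mm wide, centres at y = -140, -84, -28, 28, 84, 140 mm; the bench is their floor. Dividers' rounded noses at x = -45 mm, back board from x = 25 to 45 mm, 46 mm high, topped by a rail of six beads, one per gap.
- bead_a: Fixed rounded wooden bead on the rail (top of the back board) behind the rack's gap at y = -140 mm (the rightmost gap seen from the robot). 30 mm long along the rail, 18 mm thick; origin at its middle, 49 mm above the bench, its top is 9 mm higher (58 mm). Between beads the rail top is at 46 mm.
- bead_b: Fixed rounded wooden bead on the rail (top of the back board) behind the rack's gap at y = -84 mm (beads a to f run right to left as seen from the robot). 30 mm long along the rail, 18 mm thick; origin at its middle, 49 mm above the bench, its top is 9 mm higher (58 mm). Between beads the rail top is at 46 mm.
- bead_c: Fixed rounded wooden bead on the rail (top of the back board) behind the rack's gap at y = -28 mm (beads a to f run right to left as seen from the robot). 30 mm long along the rail, 18 mm thick; origin at its middle, 49 mm above the bench, its top is 9 mm higher (58 mm). Between beads the rail top is at 46 mm.
- bead_d: Fixed rounded wooden bead on the rail (top of the back board) behind the rack's gap at y = 28 mm (beads a to f run right to left as seen from the robot). 30 mm long along the rail, 18 mm thick; origin at its middle, 49 mm above the bench, its top is 9 mm higher (58 mm). Between beads the rail top is at 46 mm.
- bead_e: Fixed rounded wooden bead on the rail (top of the back board) behind the rack's gap at y = 84 mm (beads a to f run right to left as seen from the robot). 30 mm long along the rail, 18 mm thick; origin at its middle, 49 mm above the bench, its top is 9 mm higher (58 mm). Between beads the rail top is at 46 mm.
- bead_f: Fixed rounded wooden bead on the rail (top of the back board) behind the rack's gap at y = 140 mm (the leftmost gap seen from the robot). 30 mm long along the rail, 18 mm thick; origin at its middle, 49 mm above the bench, its top is 9 mm higher (58 mm). Between beads the rail top is at 46 mm.
- tall_post: Fixed round wooden post, 20 mm across, 100 mm tall, at one end of the rail (either end, it varies), marking where the count begins. Origin at the centre of its foot on the bench.
- short_post: Fixed round wooden post, 20 mm across, 46 mm tall, at the other end of the rail. Origin at the centre of its foot.
- block: Loose rectangular wooden sanding block, cork sole, 80 (x) x 34 (y) x 38 mm high, 140 to 280 g, on the bench in front of the rack (robot's side), pointing into the gaps within 17 degrees. Origin: centre of its underside. Slides under 1 to 3 N. 10 mm longer than the gaps are deep: fully home, it touches the back board, its origin is at x = -15 mm of the rack and it stands out 10 mm before the dividers.
- stock_round: sanding block with a rounded top, 68 x 34 x 39 mm, standing in the rack's outermost gap behind which bead_a lies; leave it alone. Origin at the centre of its underside.
- stock_low: low grey sanding block, 68 x 36 x 22 mm, in the rack's outermost gap at bead_f; leave it alone. Origin at the centre of its underside.
- glue: white bottle, 54 mm across, 150 mm tall, behind the rack; leave it alone. Origin at the centre of its underside.
- jar: glass jar with a steel cap, 68 mm across, 80 mm tall, behind the rack; leave it alone. Origin at the centre of its underside.
- mug: white mug, 80 mm across, 90 mm tall, to the right of the rack; leave it alone. Origin at the centre of its underside.
- tape: flat grey roll (ring) 90 mm across, 24 mm high, to the left in front of the rack; leave it alone. Origin at the centre of its underside.
- screwdriver: screwdriver 190 mm long, lying to the right in front of the rack; leave it alone. Origin at bench level, about mid-length.
Not all that is in view belongs to the job. What is shaped like the tall_post but white is not meant.

How it is judged:
By the outcome, as a careful person would: the job done as asked, in the order asked, and still so for the second after the job is handed in, with the robot touching nothing.
It also fails if it takes over 61 s, if anything falls off the work surface, if the arm or the gripper's body presses on something with over 40 N, if the wrist force passes 120 N, or if a joint passes its speed limit or range.

## Working session

There is one attempt and no reset: what is moved stays moved. The work goes in short steps, Python scripts to look and compute and a shell command to move; the robot and the scene stay as the last step left them, time stands still between calls to the robot, and variables do not carry over. Pictures are saved under pics/ and viewed, and the job is handed in when it is done.

```bash
mkdir -p pics; ls; python3 - <<'E'
from bench import *
import cv2,numpy as np
o=get_obs()
for k in o: print(k,np.round(o[k],4))
print(finger_overhang)
for n in ["scene","side","wrist"]:
    f=grab_frame(n); cv2.imwrite(f"pics/{n}0.png",f["image"])
    print(n,f["fx"],f["fy"],f["cx"],f["cy"],f["distortion"],np.round(f["origin"],4),np.round(f["rotation"],4).tolist())
E
```

```text
pics
clock 0.0
joints [-0.1081  0.4778  0.0224  1.5565 -0.0115  1.1093 -0.0831]
qvel [ 0.0004 -0.0009  0.001  -0.0011  0.0002  0.0019  0.0004]
tau [-5.00000e-04 -5.96444e+01  1.60770e+00 -2.81195e+01  1.24000e-02
  9.40000e-03  0.00000e+00]
tcp_pos [0.6747 0.     0.4037]
orientation [-1.2106  1.2104 -1.2085]
contact_force [ 0.0728  0.19   -0.7999]
moment [-0.041  -0.0279  0.0117]
grip_width 0.0855
0.1734
scene 377.2599632613466 377.2599632613466 321.1710541048884 197.5401380419079 [-0.00239107  0.          0.          0.          0.        ] [ 1.1939 -0.1723  0.5779] [0.7463, 0.557, 1.2108]
side 490.1573539094715 490.1573539094715 324.6961739547307 202.3703628254124 [-0.04059183  0.          0.          0.          0.        ] [ 0.0237 -0.6868  0.9091] [0.7607, -0.2784, -0.6622]
wrist 289.43145663694423 289.43145663694423 319.2103689930386 201.2705434257533 [-0.02919937  0.          0.          0.          0.        ] [0.6752 0.0777 0.3725] [-0.308, 0.0011, 0.0002]
```

View pics/scene0.png

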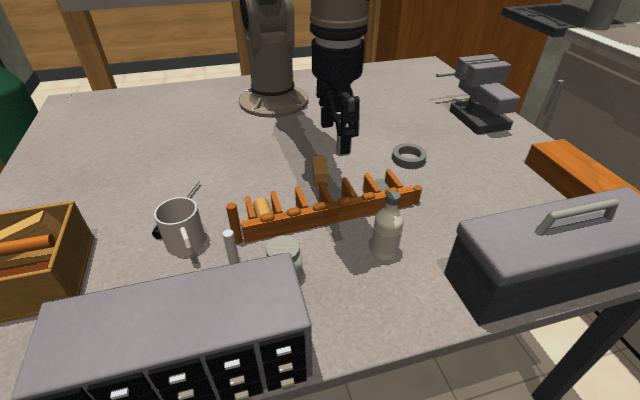

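View pics/side0.png

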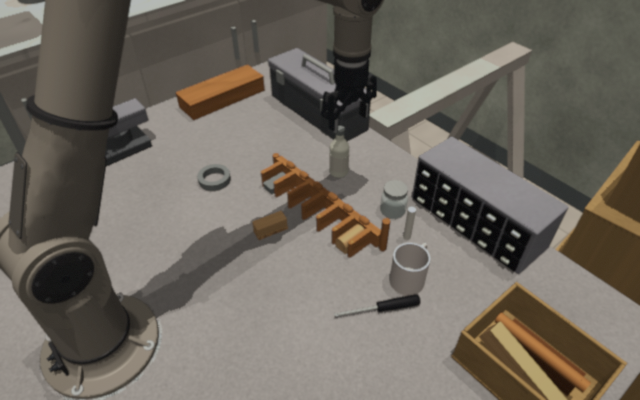

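View pics/wrist0.png

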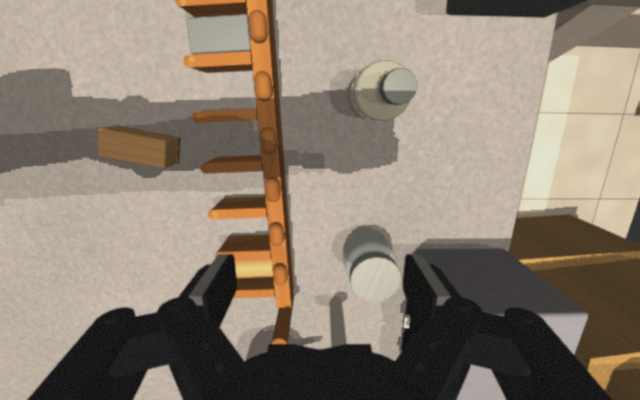

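The tall orange post is at the right end, by the mug and the round stock: scene (233,222), side (385,235). So bead_a is first and bead_c third. The white post, scene (228,243), is the decoy. The wrist view shows the beads at about (280,272), (277,233), (273,190), (268,138), (263,85) and (258,25), and the block at (138,147). Next I measure these more closely.

```bash
cat > h.py <<'E'
import numpy as np,cv2
from scipy.spatial.transform import Rotation as R
from bench import *
def ray(f,px):
    K=np.array([[f["fx"],0,f["cx"]],[0,f["fy"],f["cy"]],[0,0,1]])
    u=cv2.undistortPoints(np.array(px,float).reshape(-1,1,2),K,np.array(f["distortion"],float)).reshape(-1,2)
    d=np.c_[u[:,0],-u[:,1],-np.ones(len(u))]
    rot=np.array(f["rotation"],float)
    M=rot if rot.shape==(3,3) else R.from_rotvec(rot).as_matrix()
    return np.array(f["origin"],float),d@M.T
def on(f,px,z):
    o,d=ray(f,px); return o+d*((z-o[2])/d[:,2])[:,None]
def proj(f,P):
    P=np.array(P,float).reshape(-1,3)
    M=R.from_rotvec(f["rotation"]).as_matrix()
    c=(P-np.array(f["origin"]))@M; c=c*[1,-1,-1]
    K=np.array([[f["fx"],0,f["cx"]],[0,f["fy"],f["cy"]],[0,0,1]])
    return cv2.projectPoints(c,np.zeros(3),np.zeros(3),K,np.array(f["distortion"],float))[0].reshape(-1,2)
def rackpts(x,y,a,P):
    P=np.array(P,float); c,s=np.cos(a),np.sin(a)
    return np.c_[x+c*P[:,0]-s*P[:,1],y+s*P[:,0]+c*P[:,1],P[:,2]]
E
python3 - <<'E'
import cv2
w=cv2.imread('pics/wrist0.png');s=cv2.imread('pics/side0.png')
cv2.imwrite('pics/w_a.png',cv2.resize(w[0:320,80:310],None,fx=2.5/1.35,fy=2.5/1.35,interpolation=3))
cv2.imwrite('pics/w_block.png',cv2.resize(w[110:180,85:195],None,fx=6,fy=6,interpolation=3))
cv2.imwrite('pics/s_a.png',cv2.resize(s[140:265,240:400],None,fx=4.7,fy=4.7,interpolation=3))
import numpy as np
def ann(p,x0,y0,f,step):
    im=cv2.imread(p)
    for i in range(0,int(im.shape[1]/f)+1,step):
        cv2.putText(im,str(x0+i),(int(i*f),9),0,.35,(255,255,255),1); cv2.line(im,(int(i*f),10),(int(i*f),16),(255,255,255),1)
    for i in range(0,int(im.shape[0]/f)+1,step):
        cv2.putText(im,str(y0+i),(0,int(i*f)),0,.35,(255,255,255),1)
    cv2.imwrite(p,im)
ann('pics/w_a.png',80,0,2.5/1.35,20);ann('pics/w_block.png',85,110,6,10);ann('pics/s_a.png',240,140,4.7,10)
E
```

```text
(no output)
```

View pics/w_a.png

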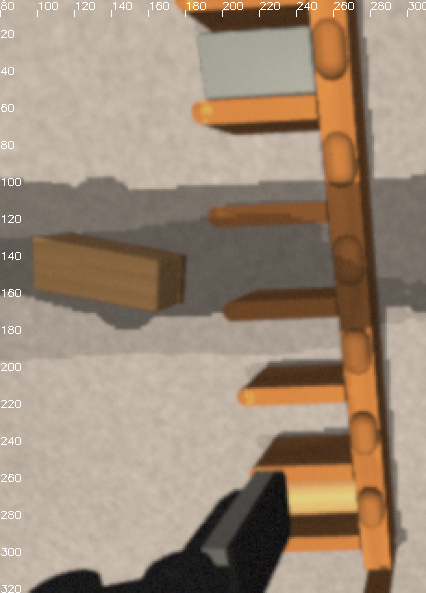

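View pics/w_block.png

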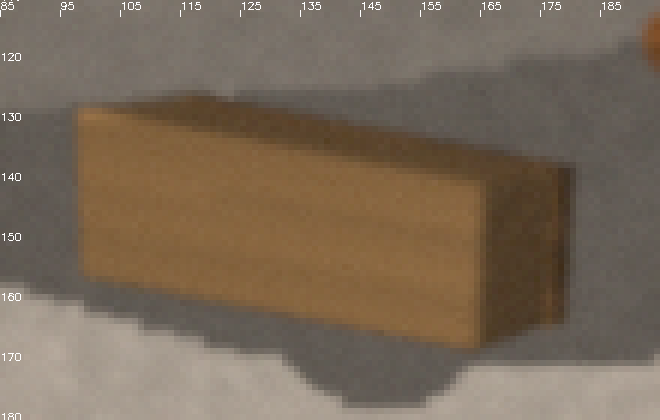

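View pics/s_a.png

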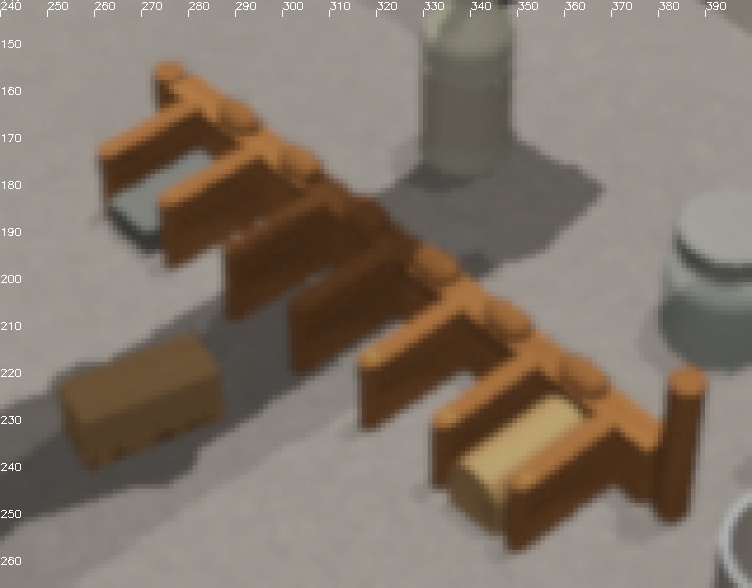

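```bash
cat > rack.py <<'E'
from h import *
from scipy.optimize import least_squares
F={n:grab_frame(n) for n in ("wrist","side")}
W=np.array([[280.3,274.3],[277,234.3],[272.8,190.6],[267.9,139.3],[263.6,85.9],[258.2,25.9]])
S=np.array([[364.3,219.6],[347.9,207.2],[333,196.4],[317,184.7],[303.6,174],[290.9,164.5]])
B=[[.035,y,.0525] for y in (-.14,-.084,-.028,.028,.084,.14)]
for ns in (["wrist"],["side"],["wrist","side"]):
    def r(p):
        P=rackpts(*p,B); return np.concatenate([(proj(F[n],P)-{"wrist":W,"side":S}[n]).ravel() for n in ns])
    q=least_squares(r,[.75,.1,0]); print(ns,np.round(q.x,4),np.round(q.fun.reshape(-1,2),1).tolist())
c=on(F["wrist"],[[97.5,128.5],[98.5,157],[164,168.5],[165.5,140]],.038); print(np.round(c,4))
m=c.mean(0); d=(c[2]+c[3]-c[0]-c[1]); print("block",m,np.degrees(np.arctan2(d[1],d[0])),np.linalg.norm(d)/2)
cs=on(F["side"],240+np.array([[62,385],[196,332],[222,375]])/4.7-[0,100],.038);print(np.round(cs,4))
# dividers noses top in wrist
E
python3 rack.py
```

```text
['wrist'] [0.5855 0.0162 0.0391] [[0.2, 0.8], [-0.2, 0.3], [-0.1, -0.8], [0.3, 1.0], [-0.2, -0.3], [0.0, -0.7]]
['side'] [0.5802 0.0114 0.0375] [[-0.1, 0.1], [0.1, 0.3], [-0.4, -0.5], [0.8, 0.1], [0.2, 0.3], [-0.6, -0.3]]
['wrist', 'side'] [0.585  0.0159 0.0378] [[-0.3, 1.1], [-0.7, 0.6], [-0.6, -0.4], [-0.1, 1.4], [-0.6, 0.1], [-0.3, -0.3], [0.1, -1.9], [0.3, -1.6], [-0.2, -2.3], [1.1, -1.6], [0.5, -1.4], [-0.2, -1.9]]
[[0.4211 0.0586 0.038 ]
 [0.4149 0.0259 0.038 ]
 [0.4915 0.0118 0.038 ]
 [0.4985 0.045  0.038 ]]
block [0.4565023 0.0353154 0.038    ] -10.191720145387114 0.07828559043684037
[[0.4183 0.0512 0.038 ]
 [0.4946 0.0375 0.038 ]
 [0.4862 0.0034 0.038 ]]
```

```bash
python3 - <<'E'
from h import *
o=get_obs(); M=R.from_rotvec(o["orientation"]).as_matrix(); print(np.round(M,3)); print(o["tcp_pos"])
for p in ([.5855,.0162,.0391],[.583,.014,.0385]):
    print(np.round(rackpts(*p,[[.035,y,.058] for y in (-.14,-.084,-.028)]),4).tolist())
f=grab_frame("scene")
im=f["image"].copy()
for p,c in (([.5855,.0162,.0391],(0,255,0)),([.5802,.0114,.0375],(255,0,0))):
    for q in proj(f,rackpts(*p,[[.035,y,.058] for y in (-.14,-.084,-.028,.028,.084,.14)])): cv2.circle(im,tuple(np.int32(np.round(q*8))),8,c,-1,shift=3)
cv2.imwrite("pics/sc_chk.png",cv2.resize(im[140:260,210:440],None,fx=3.4,fy=3.4,interpolation=3))
E
```

```text
[[-0.    -0.001  1.   ]
 [-1.    -0.    -0.   ]
 [ 0.    -1.    -0.001]]
[ 6.74881007e-01 -2.49651275e-06  4.04251607e-01]
[[0.6259, -0.1223, 0.058], [0.6238, -0.0664, 0.058], [0.6216, -0.0104, 0.058]]
[[0.6234, -0.1245, 0.058], [0.6212, -0.0686, 0.058], [0.6191, -0.0126, 0.058]]
```

View pics/sc_chk.png

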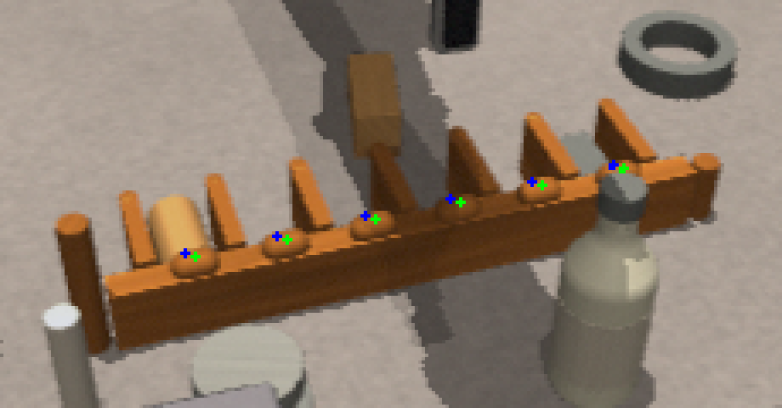

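```bash
python3 -m jog '[[[4,2,-2],0,1],[[8,5,-4],0,1],[[12.2,9,-4.9],0,1],[[12.2,13,-4.9],0,1],[[12.2,14,-4.9],0,1],[[12.2,14,-4.9],0,1],[[12.2,14,-4.9],0,1]]' 30; python3 - <<'E'
from h import *
f=grab_frame("wrist"); cv2.imwrite("pics/w1.png",f["image"])
o=get_obs(); print(o["clock"],o["tcp_pos"],o["contact_force"],o["grip_width"])
c=np.array(o["tcp_pos"])-[0,0,.1734]; print(proj(f,[c,c+[0,0,-.0]]), proj(f,rackpts(.5855,.0162,.0391,[[.035,y,.058] for y in (-.14,-.084,-.028)])))
g=grab_frame("scene"); cv2.imwrite("pics/s1.png",cv2.resize(g["image"][100:300,180:480],None,fx=2.6,fy=2.6))
E
```

```text
clock: 1.18
tcp_pos: [0.6271, -0.1213, 0.2665]
orientation: [-1.208, 1.206, -1.21]
contact_force: [-0.1, -0.4, -0.1]
grip_width: -0.0002
1.225 [ 0.62696313 -0.12142861  0.26654184] [-0.08670164  0.36904244  0.21974302] -9.299896480124106e-05
[[317.10934468 257.87077154]
 [317.10934468 257.87077154]] [[315.75844469 233.28404006]
 [311.94206263 148.61666875]
 [307.39674652  47.04468041]]
```

View pics/w1.png

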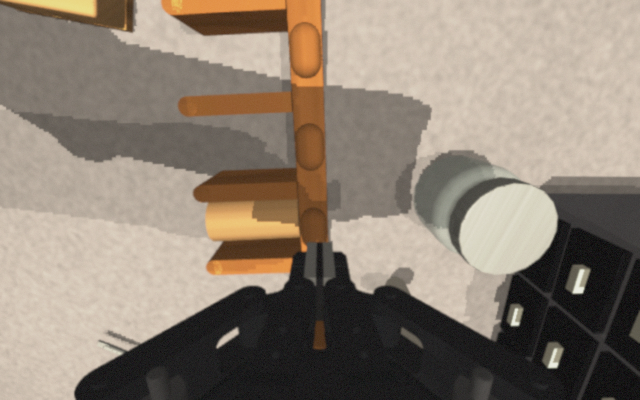

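View pics/s1.png

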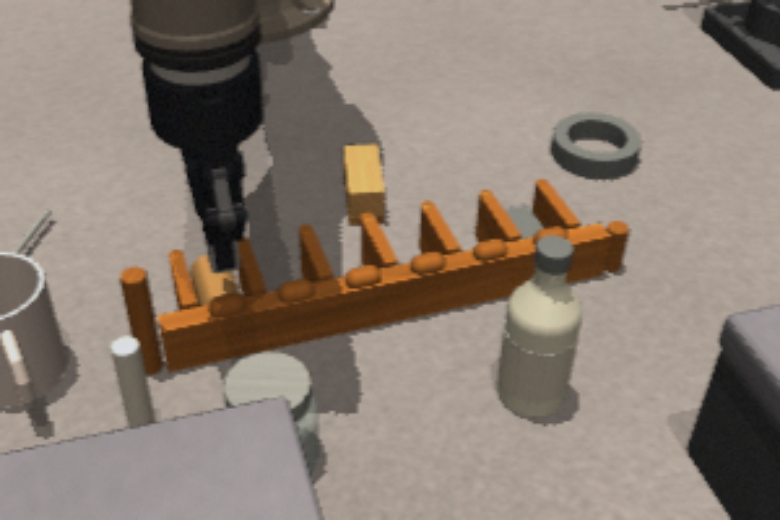

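```bash
python3 -m jog '[[[0,1.5,-0.1],0,1],[[0,2.8,-0.1],0,1],[[0,3.1,-0.1],0,1],[[0,3.2,-0.1],0,1],[[0,3.2,-0.1],0,1]]'; python3 -m jog '[[[0,0.1,0],0,1],[[0,0.2,0],0,1],[[0,0.2,0],0,1]]'
```

```text
clock: 1.9
tcp_pos: [0.6252, -0.1221, 0.2328]
orientation: [-1.209, 1.209, -1.209]
contact_force: [-0.1, 0.4, -0.4]
grip_width: 0.0
clock: 2.28
tcp_pos: [0.6252, -0.1221, 0.2315]
orientation: [-1.209, 1.209, -1.21]
contact_force: [-1.7, -0.4, 4.8]
grip_width: -0.0003
```

```bash
python3 -m jog '[[[0,-1.5,0],0,1],[[0,-3,0],0,1],[[-2.8,-3,-0.1],0,1],[[-5.6,-3,-0.2],0,1],[[-5.6,-1.5,-0.2],0,1],[[-5.6,-0.6,-0.2],0,1],[[-5.6,-0.3,-0.2],0,1],[[-5.6,-0.3,-0.2],0,1]]'; python3 -m jog '[[[0,0.1,0],0,1],[[0,0.2,0],0,1],[[0,0.3,0],0,1],[[0,0.3,0],0,1]]'
```

```text
clock: 3.28
tcp_pos: [0.6229, -0.0671, 0.2334]
orientation: [-1.209, 1.211, -1.21]
contact_force: [-0.7, -0.5, -0.5]
grip_width: -0.0002
clock: 3.78
tcp_pos: [0.6232, -0.0661, 0.2315]
orientation: [-1.209, 1.209, -1.21]
contact_force: [-1.4, -0.3, 5.6]
grip_width: -0.0001
```

```bash
python3 -m jog '[[[0,-1.5,0],0,1],[[0,-3,0],0,1],[[-2.8,-3,-0.1],0,1],[[-5.6,-3,-0.2],0,1],[[-5.6,-1.5,-0.2],0,1],[[-5.6,-0.6,-0.2],0,1],[[-5.6,-0.3,-0.2],0,1],[[-5.6,-0.3,-0.2],0,1]]'; python3 -m jog '[[[0,0.1,0],0,1],[[0,0.2,0],0,1],[[0,0.3,0],0,1],[[0,0.3,0],0,1]]'
```

```text
clock: 4.78
tcp_pos: [0.6209, -0.0111, 0.2334]
orientation: [-1.209, 1.211, -1.21]
contact_force: [0.9, 0.2, 1.2]
grip_width: 0.0001
clock: 5.28
tcp_pos: [0.6212, -0.0101, 0.2315]
orientation: [-1.209, 1.209, -1.21]
contact_force: [-2.3, -1.2, 5.4]
grip_width: 0.0003
```

Beads a, b and c are each touched with about 5 N. Next I retreat upward and back, look at the block again, and check the near reach.

```bash
python3 -m jog '[[[0,-3,0],0,1],[[0,-7,0],0,1],[[0,-9,-4],0,1],[[0,-9,-9],0,1],[[0,-9,-14],0,1],[[0,-9,-19],0,1],[[0,-9,-22],0,1],[[0,-9,-22],0,1],[[0,-9,-22],0,1]]'; python3 - <<'E'
from h import *
f=grab_frame("wrist"); cv2.imwrite("pics/w2.png",f["image"])
o=get_obs(); print(o["clock"],o["tcp_pos"],o["joints"],f["origin"],f["rotation"])
E
```

```text
clock: 6.4
tcp_pos: [0.4019, -0.0099, 0.3212]
orientation: [-1.208, 1.208, -1.21]
contact_force: [-0.9, -0.5, 0.5]
grip_width: -0.0
6.45 [ 0.40213422 -0.00986494  0.32110491] [-1.34726032e-01  1.44414946e-01  4.20385181e-03  2.25587770e+00
 -8.91748263e-04  7.39636677e-01 -1.29868107e-01] [0.40240492 0.06780566 0.28990001] [-3.07645158e-01 -2.45297756e-03 -2.62143085e-04]
```

View pics/w2.png

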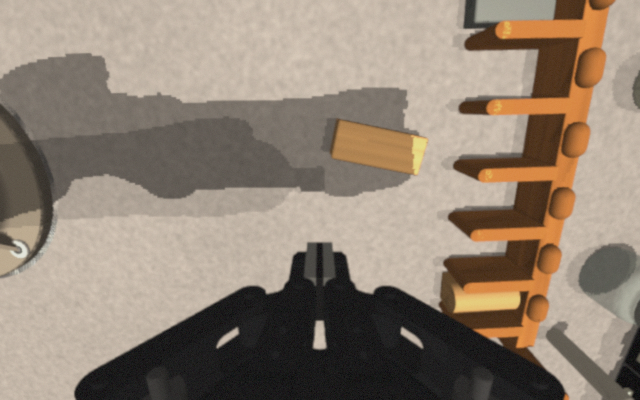

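```bash
python3 - <<'E'
from h import *
f=grab_frame("side"); print(on(f,[[214,177]],.012))
g=grab_frame("scene"); print(on(g,[[409,155]],.012))
w=grab_frame("wrist")
c=on(w,[[338,119],[332,158],[411.5,172],[415,137]],.038); print(np.round(c,4)); m=c.mean(0); d=c[2]+c[3]-c[0]-c[1]; print(m,np.degrees(np.arctan2(d[1],d[0])))
# noses (tops) z=.05
n=on(w,[[505,29],[494,107],[485,175],[478,235]],.048); print(np.round(n,4)); print(rackpts(.5855,.0162,.0391,[[-.045+.004,y,.05] for y in (.112,.056,0,-.056)]).round(4))
E
python3 -m jog '[[[-4,1,2.5],0,-0.18],[[-8,3,4.5],-0.039,-0.18],[[-9.3,6,5.3],-0.039,-0.18],[[-9.3,8,5.3],-0.039,-0.18],[[-9.3,8,5.3],-0.039,-0.18],[[-9.3,8,5.3],-0.039,-0.18]]'
python3 - <<'E'
from h import *
f=grab_frame("side"); cv2.imwrite("pics/s3.png",cv2.resize(f["image"][130:300,180:420],None,fx=3.2,fy=3.2,interpolation=3))
E
```

```text
[[0.44309679 0.28455985 0.012     ]]
[[0.43997763 0.29009871 0.012     ]]
[[0.4186 0.0602 0.038 ]
 [0.414  0.0274 0.038 ]
 [0.4847 0.015  0.038 ]
 [0.4849 0.0455 0.038 ]]
[0.45054706 0.037028   0.038     ] -11.16741347612474
[[ 0.5425  0.1268  0.048 ]
 [ 0.5435  0.0705  0.048 ]
 [ 0.5455  0.0147  0.048 ]
 [ 0.5488 -0.0416  0.048 ]]
[[ 0.5402  0.1265  0.05  ]
 [ 0.5423  0.0706  0.05  ]
 [ 0.5445  0.0146  0.05  ]
 [ 0.5467 -0.0414  0.05  ]]
clock: 7.35
tcp_pos: [0.4544, 0.0829, 0.2412]
orientation: [-1.227, 1.18, -1.181]
contact_force: [-0.5, -0.2, 0.8]
grip_width: 0.0503
```

View pics/s3.png

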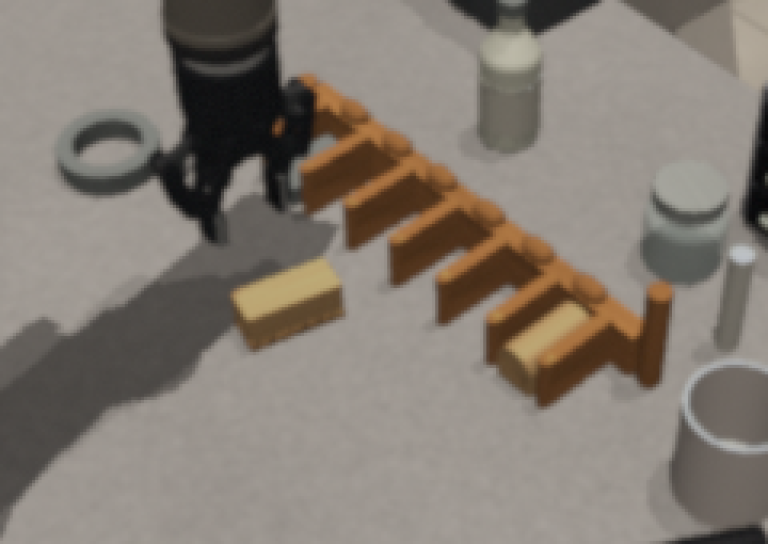

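```bash
python3 -m jog '[[[0,2,0],0,-0.18],[[0,4,0],0,-0.18],[[0,5.6,0],0,-0.18],[[0,6.3,0],0,-0.18],[[0,6.4,0],0,-0.18],[[0,6.4,0],0,-0.18]]'
python3 - <<'E'
from h import *
o=get_obs(); print(np.round(R.from_rotvec(o["orientation"]).as_matrix(),3),o["contact_force"])
f=grab_frame("side"); cv2.imwrite("pics/s4.png",cv2.resize(f["image"][130:300,180:420],None,fx=3.2,fy=3.2,interpolation=3))
f=grab_frame("wrist"); cv2.imwrite("pics/w4.png",f["image"])
E
```

```text
clock: 8.15
tcp_pos: [0.4543, 0.0831, 0.1771]
orientation: [-1.227, 1.18, -1.181]
contact_force: [-0.5, 0.3, -0.2]
grip_width: 0.0503
[[ 0.039  0.001  0.999]
 [-0.999  0.     0.039]
 [-0.    -1.     0.001]] [-0.49682834  0.3006894  -0.20897523]
```

View pics/s4.png

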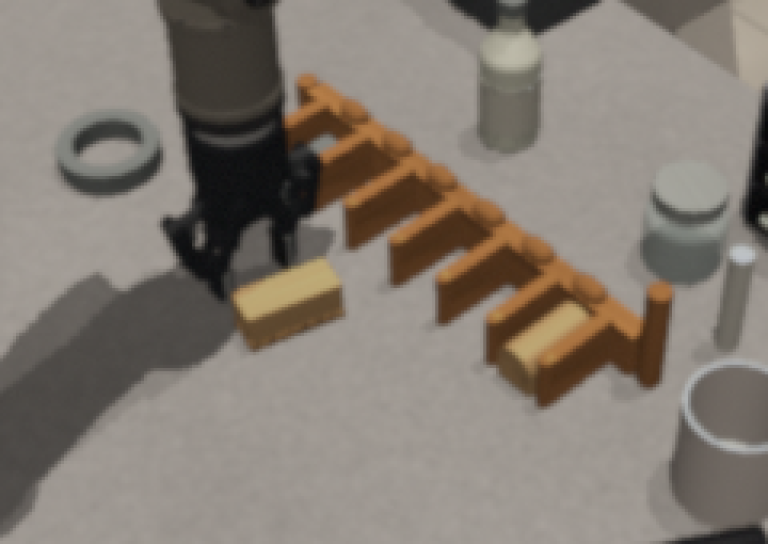

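View pics/w4.png

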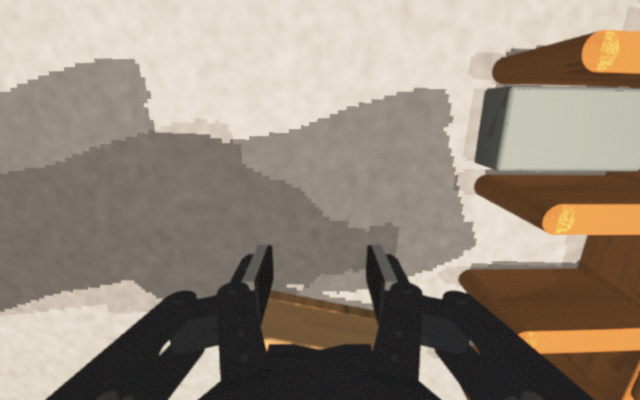

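```bash
python3 -m jog '[[[0.6,0,0],0,-0.18],[[1.2,0,0],0,-0.18],[[1.7,0,0],0,-0.18],[[2.2,0,0],0,-0.18],[[2.7,0,0],0,-0.18],[[3.2,0,0],0,-0.18],[[3.7,0,0],0,-0.18],[[4.2,0,0],0,-0.18],[[4.6,0,0],0,-0.18],[[4.6,0,0],0,-0.18]]'
python3 - <<'E'
from h import *
f=grab_frame("side"); cv2.imwrite("pics/s5.png",cv2.resize(f["image"][130:300,180:420],None,fx=3.2,fy=3.2,interpolation=3))
E
```

```text
clock: 9.5
tcp_pos: [0.4558, 0.0366, 0.1767]
orientation: [-1.227, 1.181, -1.181]
contact_force: [-0.4, -0.3, 0.2]
grip_width: 0.0504
```

View pics/s5.png

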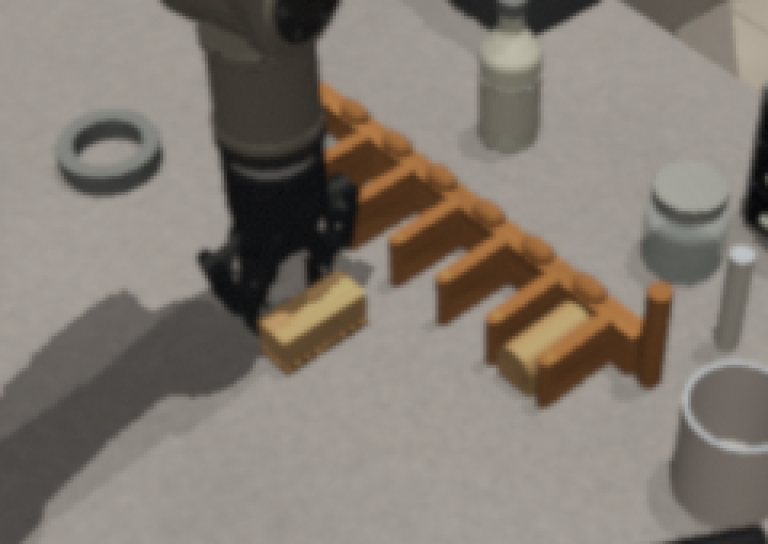

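```bash
python3 -m jog '[[[0.5,0,0],0,-0.18],[[1,0,0],0,-0.18],[[1.5,0,0],0,-0.18],[[2,0,0],0,-0.18],[[2.5,0,0],0,-0.18],[[2.5,0,0],0,-0.18],[[2.5,0,0],0,-0.18]]'
python3 -m jog '[[[-0.6,0,0],0,-0.18],[[-1.5,-2,0],0,-0.18],[[-1.5,-6,0],0,-0.18],[[-1.5,-11,0],0,0],[[0.5,-15,-3],0,1],[[3.5,-17,-7],0,1],[[4,-17,-8],0,1],[[4,-17,-8],0,1],[[4,-17,-8],0,1]]'
python3 - <<'E'
from h import *
o=get_obs();print(o["joints"])
for n in ("wrist","side"):
    f=grab_frame(n); cv2.imwrite(f"pics/{n}6.png",f["image"])
E
```

```text
clock: 10.42
tcp_pos: [0.4568, 0.0119, 0.1767]
orientation: [-1.227, 1.181, -1.181]
contact_force: [-0.1, 0.0, 0.2]
grip_width: 0.0505
clock: 11.55
tcp_pos: [0.3792, -0.0301, 0.3463]
orientation: [-1.228, 1.18, -1.179]
contact_force: [1.0, 0.2, -0.2]
grip_width: -0.0002
[-0.04274539  0.06663472 -0.04394601  2.27032992  0.00370122  0.80483644
 -0.04871265]
```

View pics/wrist6.png

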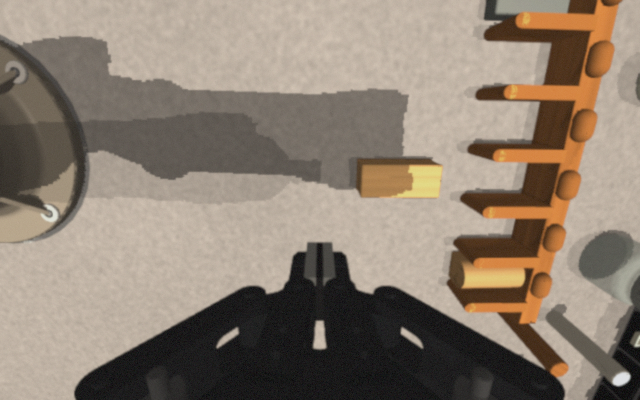

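```bash
python3 - <<'E'
import cv2
w=cv2.imread('pics/wrist6.png')[140:240,340:520]
im=cv2.resize(w,None,fx=4.4,fy=4.4,interpolation=3)
for i in range(0,180,20): cv2.putText(im,str(340+i),(int(i*4.4),10),0,.4,(255,255,255),1);cv2.line(im,(int(i*4.4),12),(int(i*4.4),18),(0,0,0),1)
for i in range(10,100,10): cv2.putText(im,str(140+i),(0,int(i*4.4)),0,.4,(0,0,0),1)
cv2.imwrite('pics/w6z.png',im)
E
```

```text
(no output)
```

View pics/w6z.png

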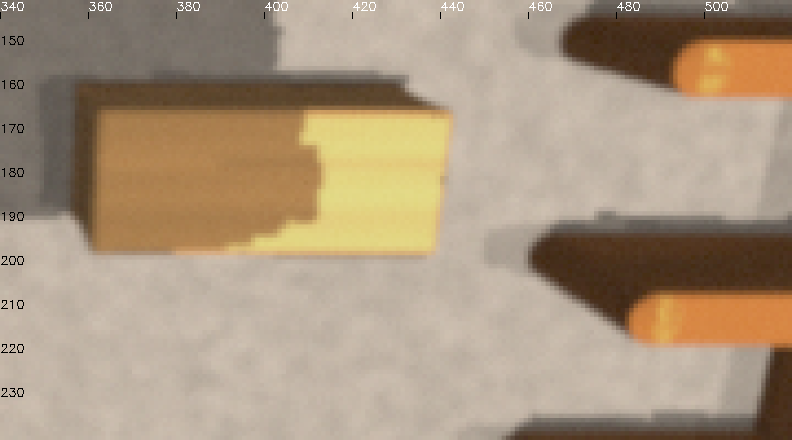

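```bash
python3 - <<'E'
from h import *
w=grab_frame("wrist")
c=on(w,[[362,164.5],[360.7,197],[439.1,197.7],[442.3,164.5]],.038)
n=on(w,[[493.4,155.5],[482.7,212.4]],.05)
def tor(p):
    c,s=np.cos(.0391),np.sin(.0391); d=p[:,:2]-[.5855,.0162]; return np.c_[c*d[:,0]+s*d[:,1],-s*d[:,0]+c*d[:,1]]
r=tor(c);print(r.round(4),r.mean(0)); d=r[2]+r[3]-r[0]-r[1];print("yaw rel",np.degrees(np.arctan2(d[1],d[0])),c.mean(0)); print(tor(n).round(4)); print(get_obs()["tcp_pos"])
E
```

```text
[[-0.1662 -0.0114]
 [-0.1661 -0.0441]
 [-0.087  -0.0447]
 [-0.0881 -0.0111]] [-0.12686988 -0.02782599]
yaw rel -0.1141331911558104 [ 0.45981481 -0.01656407  0.038     ]
[[-0.0465 -0.0002]
 [-0.047  -0.0561]]
[ 0.37909131 -0.03035845  0.34623357]
```

```bash
python3 -m jog '[[[0,0,0.5],-0.18,1],[[-0.5,1,1],-0.36,1],[[-1,2,1.5],-0.54,1],[[-1,3,2.1],-0.72,1],[[-1,4,2.1],-0.9,1],[[-1,5,2.1],-1.08,1],[[-1,6,2.1],-1.26,1],[[-1,7,2.1],-1.44,1],[[-1,8,2.1],-1.571,1],[[-1,8.6,2.1],-1.571,1]]'
python3 -m jog '[[[0,1,0],0,1],[[0,1,0],0,1]]'
python3 - <<'E'
from h import *
o=get_obs(); print(np.round(R.from_rotvec(o["orientation"]).as_matrix(),3),o["tcp_pos"],o["joints"].round(3) if hasattr(o["joints"],"round") else o["joints"])
d=np.array(o["tcp_pos"][:2])-[.5855,.0162];c,s=np.cos(.0391),np.sin(.0391);print(c*d[0]+s*d[1],-s*d[0]+c*d[1])
f=grab_frame("side"); cv2.imwrite("pics/s7.png",cv2.resize(f["image"][130:300,180:420],None,fx=3.2,fy=3.2,interpolation=3))
E
```

```text
clock: 12.95
tcp_pos: [0.3992, -0.0199, 0.2599]
orientation: [-1.57, -0.029, 0.031]
contact_force: [-0.7, 0.4, -0.4]
grip_width: 0.0003
clock: 13.2
tcp_pos: [0.3988, -0.0201, 0.25]
orientation: [-1.571, -0.029, 0.031]
contact_force: [0.3, -0.2, 0.5]
grip_width: -0.0002
[[ 0.999 -0.002 -0.038]
 [ 0.038 -0.     0.999]
 [-0.002 -1.     0.   ]] [ 0.39880291 -0.02012412  0.24999373] [ 0.084  0.289 -0.215  2.305  0.114  0.559  1.389]
-0.18797430341147595 -0.028998361202792852
```

View pics/s7.png

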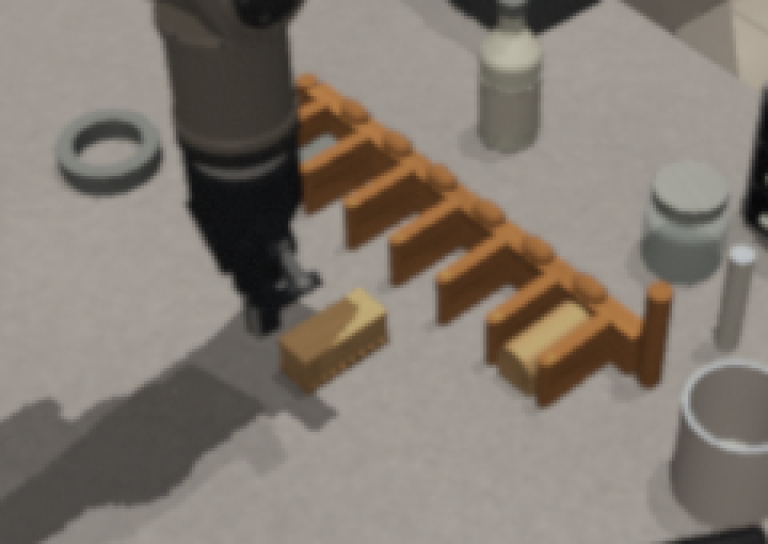

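```bash
python3 -m jog '[[[0,2,0.1],0,1],[[0,4.5,0.1],0,1],[[0,6.2,0.1],0,1],[[0,7,0.1],0,1],[[0,7.2,0.1],0,1],[[0,7.2,0.1],0,1]]'
python3 -m jog '[[[0.6,0,0],0,1],[[1.1,0,0],0,1],[[1.6,0,0],0,1],[[2.1,0,0],0,1],[[2.7,0,0],0,1],[[3.3,0,0],0,1],[[3.9,0,0],0,1],[[4.5,0,0],0,1],[[5,0,0],0,1],[[5,0,0],0,1]]'
cat > show.py <<'E'
from h import *
import sys
t=sys.argv[1]; o=get_obs()
d=np.array(o["tcp_pos"][:2])-[.5855,.0162];c,s=np.cos(.0391),np.sin(.0391);print("rack",c*d[0]+s*d[1],-s*d[0]+c*d[1],np.round(R.from_rotvec(o["orientation"]).as_matrix()[:2,2],3))
a=grab_frame("side")["image"][150:280,220:400]; b=grab_frame("scene")["image"][130:260,230:410]
cv2.imwrite(f"pics/{t}.png",cv2.resize(np.hstack([a,b]),None,fx=2.2,fy=2.2,interpolation=3))
E
python3 show.py p1
```

```text
clock: 14.0
tcp_pos: [0.3992, -0.0192, 0.1791]
orientation: [-1.571, -0.031, 0.03]
contact_force: [-0.7, 1.1, 0.6]
grip_width: -0.0002
clock: 15.25
tcp_pos: [0.4495, -0.0172, 0.1788]
orientation: [-1.57, -0.032, 0.03]
contact_force: [-0.0, 0.5, -0.5]
grip_width: 0.0002
rack -0.1371798295154031 -0.028038972774631382 [-0.039  0.999]
```

View pics/p1.png

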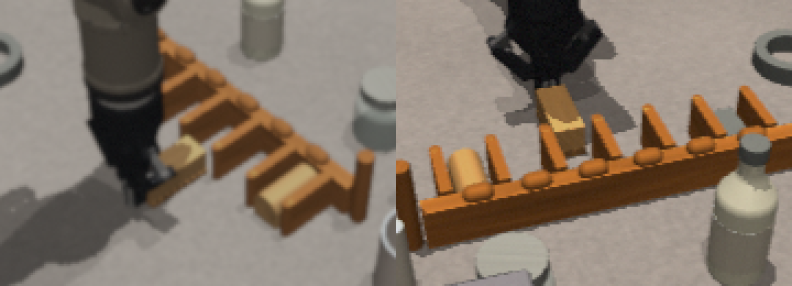

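```bash
python3 -m jog '[[[0.4,0,0],0,1],[[0.8,0,0],0,1],[[1.2,0,0],0,1],[[1.6,0,0],0,1],[[2,0,0],0,1],[[2.4,0,0],0,1],[[2.8,0,0],0,1],[[3.2,0,0],0,1],[[3.2,0,0],0,1]]'
python3 show.py p2
```

```text
clock: 16.48
tcp_pos: [0.4814, -0.016, 0.1788]
orientation: [-1.57, -0.031, 0.03]
contact_force: [-0.2, 0.2, -0.0]
grip_width: 0.0
rack -0.10525858702635135 -0.028071816793556942 [-0.039  0.999]
```

View pics/p2.png

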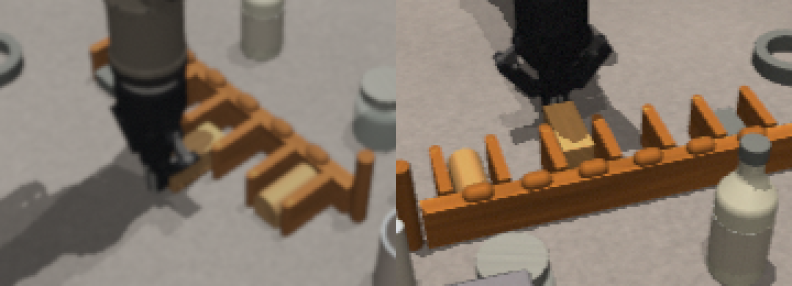

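```bash
python3 -m jog '[[[0.4,0,0],0,1],[[0.8,0,0],0,1],[[1.2,0,0],0,1],[[1.6,0,0],0,1],[[2,0,0],0,1],[[2.4,0,0],0,1],[[2.8,0,0],0,1],[[3.2,0,0],0,1],[[3.5,0,0],0,1],[[3.5,0,0],0,1]]'
python3 show.py p3;  python3 -m jog '[[[0.1,0,0],0,1],[[0.2,0,0],0,1]]'; python3 -m jog '[[[0.1,0,0],0,1],[[0.2,0,0],0,1]]'
```

```text
clock: 17.82
tcp_pos: [0.5163, -0.0146, 0.1788]
orientation: [-1.57, -0.031, 0.03]
contact_force: [-0.3, 0.7, -0.2]
grip_width: -0.0001
rack -0.07039617883089368 -0.028067388737693377 [-0.039  0.999]
clock: 18.18
tcp_pos: [0.5176, -0.0146, 0.1787]
orientation: [-1.571, -0.03, 0.031]
contact_force: [-0.4, -0.1, 0.8]
grip_width: -0.0001
clock: 18.42
tcp_pos: [0.5189, -0.0145, 0.1784]
orientation: [-1.571, -0.029, 0.033]
contact_force: [-7.0, 0.1, 3.3]
grip_width: 0.0
```

View pics/p3.png

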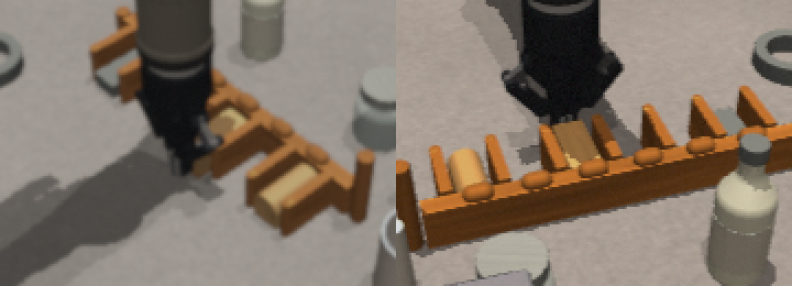

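```bash
python3 -m jog '[[[0.1,0,0],0,1],[[0.1,0,0],0,1],[[0.1,0,0],0,1]]'; python3 show.py p4
```

```text
clock: 18.8
tcp_pos: [0.5192, -0.0145, 0.1782]
orientation: [-1.571, -0.027, 0.034]
contact_force: [-6.9, 0.9, 4.5]
grip_width: -0.0
rack -0.06747388598478452 -0.028131207024509067 [-0.039  0.999]
```

View pics/p4.png

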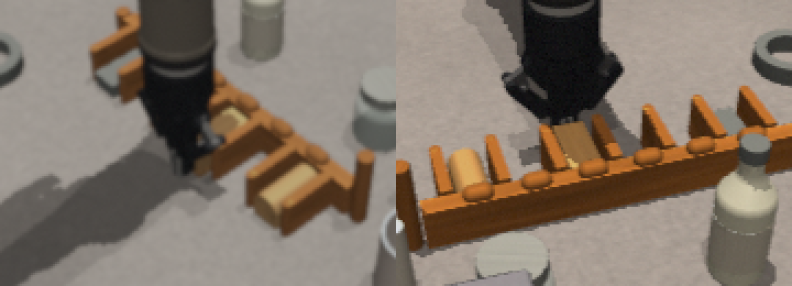

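Now I back off and look from above.

```bash
python3 -m jog '[[[-0.5,0,0],0,1],[[-2,0,0],0,1],[[-5,-1,0],0,1],[[-9,-6,0],0,1],[[-11,-11,0],0.18,1],[[-11,-16,0],0.36,1],[[-11,-16,0],0.54,1],[[-11,-16,0],0.72,1],[[-11,-16,0],0.9,1],[[-11,-16,0],1.08,1]]'
python3 -m jog '[[[0,0,0],0.18,1],[[0,0,0],0.36,1],[[0,0,0],0.49,1],[[0,0,0],0.49,1],[[0,0,0],0.49,1]]'
python3 - <<'E'
from h import *
f=grab_frame("wrist"); cv2.imwrite("pics/w8.png",f["image"]); cv2.imwrite("pics/w8z.png",cv2.resize(f["image"][100:300,350:620],None,fx=2.9,fy=2.9,interpolation=3))
E
```

```text
clock: 20.15
tcp_pos: [0.4102, -0.0188, 0.3387]
orientation: [-1.412, 0.815, -0.816]
contact_force: [-0.6, 0.1, 0.4]
grip_width: 0.0005
clock: 20.78
tcp_pos: [0.4106, -0.0188, 0.3387]
orientation: [-1.229, 1.178, -1.178]
contact_force: [-0.1, 0.1, -0.3]
grip_width: 0.0002
```

View pics/w8.png

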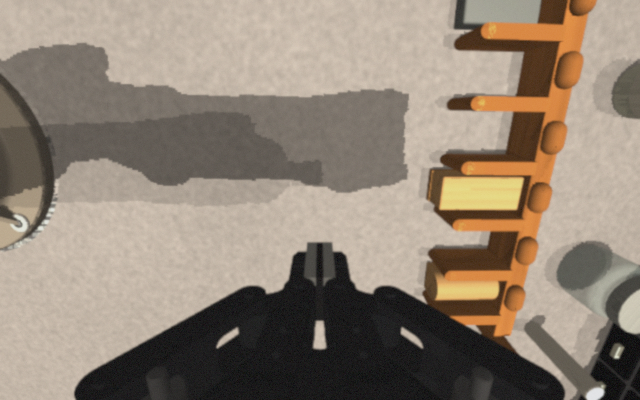

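View pics/w8z.png

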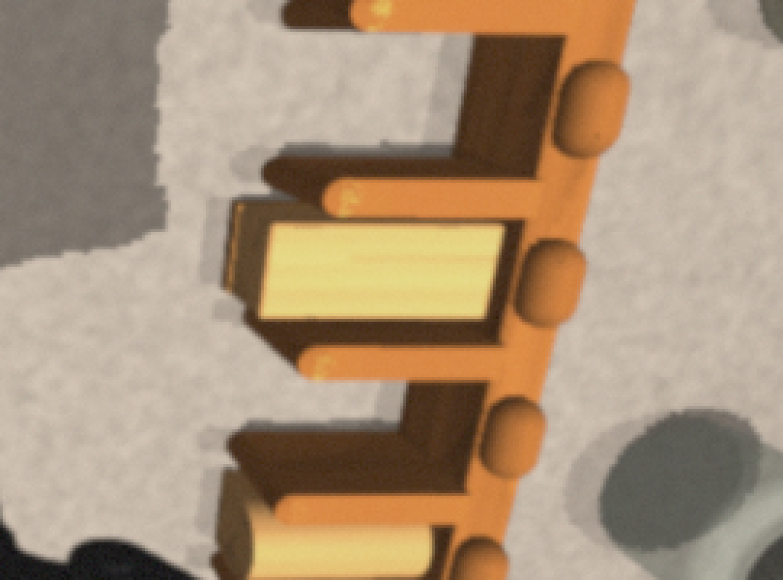

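```bash
python3 - <<'E'
from h import *
w=grab_frame("wrist")
s=lambda a:np.array(a)/2.9+[350,100]
def tor(p):
    c,s=np.cos(.0391),np.sin(.0391); d=p[:,:2]-[.5855,.0162]; return np.c_[c*d[:,0]+s*d[:,1],-s*d[:,0]+c*d[:,1]]
r=tor(on(w,s([[271,222],[258,319],[490,320],[505,223]]),.038)); print(r.round(4),r.mean(0))
print("rail front edge z.046",tor(on(w,s([[526,220],[502,345]]),.046)).round(4))
print("noses",tor(on(w,s([[325,197],[299,361]]),.05)).round(4))
print("beads",tor(on(w,s([[550,283],[513,437],[591,109]]),.0525)).round(4))
E
```

```text
[[-0.0566 -0.011 ]
 [-0.0565 -0.0449]
 [ 0.0248 -0.0451]
 [ 0.0226 -0.0109]] [-0.01642878 -0.02796606]
rail front edge z.046 [[ 0.0235 -0.008 ]
 [ 0.025  -0.0513]]
noses [[-0.0458 -0.0002]
 [-0.0461 -0.0554]]
beads [[ 0.0313 -0.0273]
 [ 0.0315 -0.0825]
 [ 0.0314  0.028 ]]
```

Block reads as home to within about 1.5 mm. The bead and rail readings carry the same small offset. There is plenty of time left, so I will push once more, a little firmer, to confirm it really is stopped by the board.

```bash
python3 -m jog '[[[0,0,0],-0.18,1],[[0,0,1],-0.36,1],[[0,0,2],-0.54,1],[[0,0,3],-0.72,1],[[0,0,4],-0.9,1],[[0,1,5],-1.08,1],[[0,2,6],-1.26,1],[[0,3,7],-1.44,1],[[0,4,8.1],-1.571,1],[[0,5,8.1],-1.571,1]]'
python3 -m jog '[[[0,3,0],0,1],[[0,6,0],0,1],[[0,9,0],0,1],[[0,10.5,0],0,1],[[0,11.1,0],0,1],[[0,11.1,0],0,1]]'
python3 show.py q1
```

```text
clock: 22.12
tcp_pos: [0.4924, -0.0156, 0.2883]
orientation: [-1.57, -0.031, 0.031]
contact_force: [-0.4, -0.0, 0.3]
grip_width: 0.0
clock: 22.88
tcp_pos: [0.492, -0.0155, 0.178]
orientation: [-1.571, -0.031, 0.031]
contact_force: [-0.1, 1.0, 0.6]
grip_width: -0.0002
rack -0.0946491873299072 -0.027990459557741425 [-0.04   0.999]
```

```bash
python3 -m jog '[[[0.6,0,0],0,1],[[1.2,0,0],0,1],[[1.8,0,0],0,1],[[2.2,0,0],0,1],[[2.4,0,0],0,1],[[2.4,0,0],0,1]]'; for i in 1; do :; done; python3 -m jog '[[[0.1,0,0],0,1],[[0.2,0,0],0,1],[[0.2,0,0],0,1]]'; python3 -m jog '[[[0.1,0,0],0,1],[[0.1,0,0],0,1],[[0.1,0,0],0,1]]'; python3 -m jog '[[[0.1,0,0],0,1],[[0.1,0,0],0,1],[[0.1,0,0],0,1]]'
```

```text
clock: 23.72
tcp_pos: [0.5159, -0.0145, 0.1776]
orientation: [-1.571, -0.031, 0.032]
contact_force: [-0.7, 0.4, 0.1]
grip_width: 0.0004
clock: 24.1
tcp_pos: [0.5179, -0.0144, 0.1777]
orientation: [-1.571, -0.032, 0.032]
contact_force: [0.7, -0.6, -0.0]
grip_width: -0.0002
clock: 24.48
tcp_pos: [0.5186, -0.0144, 0.1776]
orientation: [-1.571, -0.031, 0.032]
contact_force: [-1.7, -0.3, 0.5]
grip_width: 0.0001
clock: 24.85
tcp_pos: [0.5189, -0.0144, 0.1774]
orientation: [-1.571, -0.029, 0.034]
contact_force: [-5.1, -0.4, 3.5]
grip_width: 0.0002
```

```bash
python3 -m jog '[[[0.1,0,0],0,1],[[0.1,0,0],0,1],[[0.1,0,0],0,1]]'; python3 -m jog '[[[0.1,0,0],0,1],[[0.1,0,0],0,1],[[0.1,0,0],0,1]]'
```

```text
clock: 25.22
tcp_pos: [0.5192, -0.0144, 0.1773]
orientation: [-1.571, -0.028, 0.035]
contact_force: [-6.4, 0.4, 4.9]
grip_width: 0.0003
clock: 25.6
tcp_pos: [0.5195, -0.0144, 0.177]
orientation: [-1.571, -0.026, 0.037]
contact_force: [-8.3, 0.3, 5.9]
grip_width: -0.0001
```

The stop is at the same place, with force rising against a rigid resistance, so the block is against the board. I retreat and check everything.

```bash
python3 -m jog '[[[-0.5,0,0],0,1],[[-2,0,0],0,1],[[-5,-1,0],0,1],[[-9,-6,0],0,1],[[-11,-11,0],0.18,1],[[-11,-16,0],0.36,1],[[-11,-16,0],0.54,1],[[-11,-16,0],0.72,1],[[-11,-16,0],0.9,1],[[-11,-16,0],1.08,1]]'
python3 -m jog '[[[0,0,0],0.18,1],[[0,0,0],0.36,1],[[0,0,0],0.49,1],[[0,0,0],0.49,1],[[0,0,0],0.49,1]]'
python3 - <<'E'
from h import *
f=grab_frame("wrist"); cv2.imwrite("pics/w9z.png",cv2.resize(f["image"][100:300,350:620],None,fx=2.9,fy=2.9,interpolation=3))
for n in ("scene","side"):
    a=grab_frame(n)["image"]; cv2.imwrite(f"pics/{n}9.png",a)
E
```

```text
clock: 26.85
tcp_pos: [0.4114, -0.0188, 0.3377]
orientation: [-1.413, 0.814, -0.815]
contact_force: [0.2, 0.7, 0.4]
grip_width: 0.0
clock: 27.48
tcp_pos: [0.4117, -0.0187, 0.3377]
orientation: [-1.229, 1.177, -1.177]
contact_force: [-0.2, -0.4, -0.4]
grip_width: -0.0002
```

View pics/w9z.png

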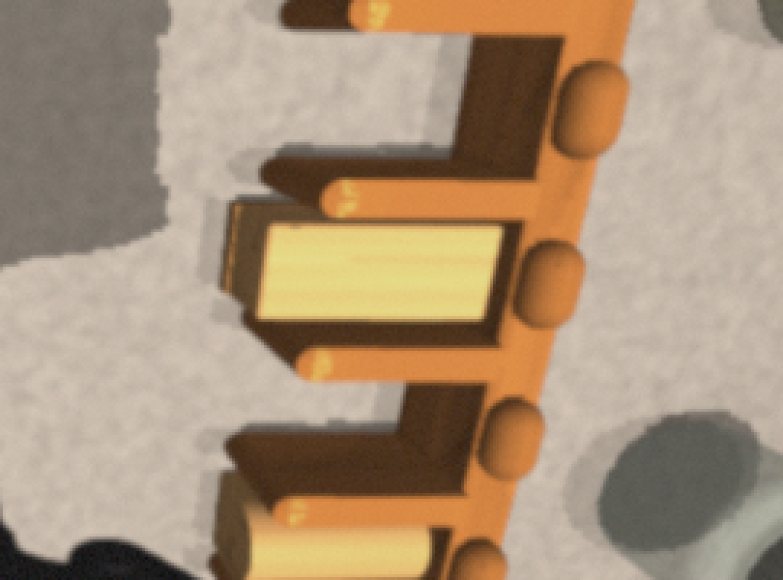

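View pics/scene9.png

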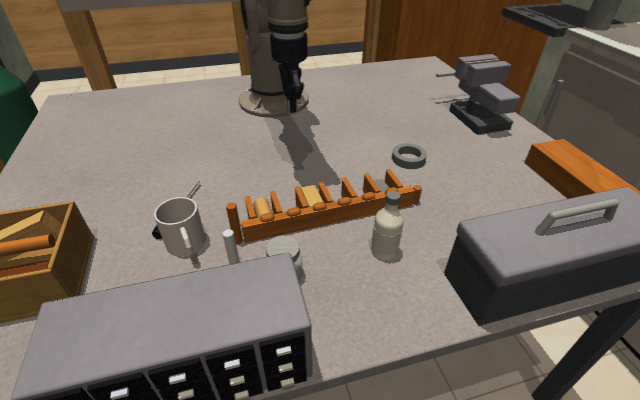

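View pics/side9.png

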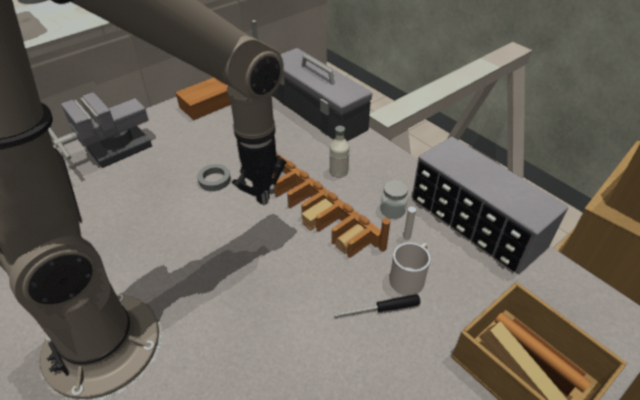

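The last pictures show the block square in the third gap, wrist-zoom (380,272), behind the third bead from the tall post. It is unchanged since the first push. The mug, jar, glue, tape, screwdriver and stock blocks are at the same pixels as at the start. The arm is clear, so I hand in.

```bash
python3 -c "
from bench import *
print(hand_in())"
```

```text
the job is handed in; nothing more can be done
None
```

The job is done and handed in at about 27.6 s of the 61 s allowed; `hand_in()` gives no verdict.

- **Counting:** The tall orange post is at the right end. I touched bead_a, then bead_b, then bead_c from above with the shut fingertips. Each touch read about 5 N and stopped at the bead-top height of 58 mm. I touched no bead beyond the third.
- **Pushing:** I pushed the block sideways with two low fingertips, which squared it in front of the third gap. I then pushed it straight in from behind until it stopped against the back board. A second push stopped at the same place, with the force rising to about 8 N.

**Last checks:**
- In the wrist picture the block is square and centred in the third gap. Its front edge lines up with the front of the board to within about 1–2 mm.
- Its origin measured x = -16.4 mm against the nominal -15 mm. Rail and bead readings in the same picture are also up to a few mm low, so I take this as calibration error.
- By eye, the other objects are where they were at the start.
- **Disagreement:** the side camera placed the rack and block about 5 mm off from the wrist camera. I relied on the wrist camera, which the scene camera and the bead touches agreed with.

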